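# Turn the spice carousel until the salt is at the front

## Robot

A 6-joint arm with a two-finger parallel gripper is mounted at the origin on a cart in front of the work surface, level with it; the furniture and walls round the work are solid. World frame = base frame: x ahead of the robot, y to its left, z up, the work surface at z = 0. Lengths are in mm, angles in degrees, forces in N, time in s.
With the tool pointing down it reaches from about 350 to 850 mm from the base axis. Payload 8.1 kg.
Tool frame: the origin (TCP) lies between the finger pads; the fingertips stand 22 mm ahead of it and the grasp point (between the pads) lies 3 mm ahead of it; z points along the fingers, y is the line along which they close (so a half turn about z gives the same grasp; the last joint's range is limited). The gripper opens to 85 mm and grips with 20 to 120 N. Pads are 22 mm wide; open, the fingers measure 114 mm over their backs; the gripper's body (76 mm by 85 mm) begins 54 mm behind the grasp point. The pads swing forward as they close: fully open they stand 13 mm farther back than shut.
Start: joints at [68.617, 7.471, 85.268, -0, 87.261, -4.893], TCP at [170.284, 575.334, 253.292] pointing down, gripper open.
Joint ranges: [-169.43, 169.43], [-51.17, 129.36], [1.28, 143.12], [-76.62, 256.62], [0, 156.53], [-152.29, 152.29]. Speed limits (degrees/s): [136.94, 136.94, 159.86, 180, 180, 180].

## Interface

Orientations are given as [roll, pitch, yaw] about the fixed x, y, z axes, in that order (R = Rz(yaw) Ry(pitch) Rx(roll)).
In Python, from bench import sense, snapshot, calibration, hand_in gives the robot as it stands.
- The arm moves only by the shell command python3 -m crank 'ROWS' [FORCE]. ROWS is JSON, a list of rows, each a list of 5 numbers: the shift along the tool's x, y, z in cm, then the turn about the tool's z in rad, then the finger opening in cm, from 0 to 8.54. A call has 1 to 20 rows; each row is the pose to reach, as a shift and turn from the pose commanded when the call began, along the tool's axes at that moment; what a row does not reach only later rows make up. A row lasts 1/10 s, in which the tool goes at most 50 mm and 8.59 degrees, less where a joint would pass 70% of its speed; a pose out of reach is approached as far as the arm can. A call with a gripper value outside its range is refused whole. The fingers move at their own pace and stop on an object; FORCE is the grip in N (left out, the last holds). Time passes only in rows, so rows that repeat a pose let the fingers close. It gives the time, the measured TCP pose, the force, the opening and the grip force at its end, in the units of the state.
- sense(): the state, without advancing time (a new reading comes with each control period).
- snapshot(name): name is "scene" or "top"; returns (picture, depth): 480x640x3 uint8, red, green, blue; 480x640 float32, mm along the optical axis (not along the pixel's ray), 0 where there is no reading.
- calibration(name): a dict with "fovy" (degrees; the focal length in pixels is half the picture's height over the tangent of half this angle, whatever the lens; pixels are square), "cx", "cy" (the principal point, pixels), "k1" (the pictures are not rectified: a ray, as slopes to the right and down, at radius r is drawn at 1 + k1 r^2 times it, then the intrinsics apply), "rvec" (rotation vector, rad) and "tvec" (3), from world to camera coordinates, as OpenCV has them. Camera axes: x right, y down, z forward; pixel columns grow to the right and rows downward; lengths in mm; the calibration is good to about 2 mm. A picture is of the moment at which its call begins. calibration takes no time and is no camera call.
- hand_in(): hands the job in; it is judged then, once.
The state is a dict: "time": time; "joint_pos": joint angles; "qd": joint speeds; "joint_efforts": joint torques, N m; "tool_pos": TCP position; "tcp_rot": TCP orientation; "ft_force": force on the tool from outside, world axes, zero at the start; "wrist_torque": the same for the moment, N m; "finger_gap": finger opening in mm; "grip_force": force on a finger pad.
Only numpy, scipy, OpenCV 4.12 (cv2) and the standard library are available. Lean on these libraries where they do the work, as an engineer would, in place of code of your own. Each camera call takes 0.05 s, during which the arm holds its last target. There are 200 camera calls.

## Task

Turn the spice carousel gently by pushing the pegs on its rim with the fingertips, either way round, until the salt shaker (the one with the domed top) stands squarely at the front, in line with the tongue that sticks out from the foot. Do not touch, lift or upset the shaker or the spice jars, leave everything else on the counter where it stands, and leave the carousel standing still, clear of the robot.

Things in the scene. Friction and masses are not known exactly. Their poses are not given: they have to be found in the camera images.
- salt_shaker: the salt shaker: glass body, 44 mm wide, 90 mm tall in all, with a rounded, domed perforated metal top (the only domed thing on the turntable); loose, standing on the turntable's deck 72 mm from its axis, in one of the six places 60 degrees apart. Origin at the centre of its underside, z up
- spice_jar_a: one of four spice jars with a flat, straight-sided screw cap, 44 mm wide, 96 mm tall; loose, standing on the turntable's deck 72 mm from its axis. Origin at the centre of its underside, z up
- spice_jar_b: one of four spice jars with a flat, straight-sided screw cap, 44 mm wide, 96 mm tall; loose, standing on the turntable's deck 72 mm from its axis. Origin at the centre of its underside, z up
- spice_jar_c: one of four spice jars with a flat, straight-sided screw cap, 44 mm wide, 96 mm tall; loose, standing on the turntable's deck 72 mm from its axis. Origin at the centre of its underside, z up
- spice_jar_d: one of four spice jars with a flat, straight-sided screw cap, 44 mm wide, 96 mm tall; loose, standing on the turntable's deck 72 mm from its axis. Origin at the centre of its underside, z up
- turntable (a joint): turning angle of the turntable about its upright axis, rad, 0 at the start, growing counter-clockwise seen from above; turns more than a full turn both ways without a stop; stiff enough (about 2 N at a peg) to stay where it is left, without coasting. Pushing a peg along the rim turns it
- turntable_centre (a point): point on the turntable's axis at the height of its deck (the flat on which the jars stand, 18 mm above the work surface). The turntable is a round wooden tray of 290 mm diameter with a 13 mm wide rim whose top is 24 mm above the work surface; six upright wooden finger pegs stand on the rim
- peg_0 (a point): centre of the top of one of the six finger pegs on the turntable's rim: round, 13 to 16 mm thick, standing 138 mm from the axis, every 60 degrees, midway between the places of the jars; its top is 86 mm above the work surface, and it stands 62 mm clear above the rim
- peg_1 (a point): centre of the top of one of the six finger pegs on the turntable's rim: round, 13 to 16 mm thick, standing 138 mm from the axis, every 60 degrees, midway between the places of the jars; its top is 86 mm above the work surface, and it stands 62 mm clear above the rim
- peg_2 (a point): centre of the top of one of the six finger pegs on the turntable's rim: round, 13 to 16 mm thick, standing 138 mm from the axis, every 60 degrees, midway between the places of the jars; its top is 86 mm above the work surface, and it stands 62 mm clear above the rim
- peg_3 (a point): centre of the top of one of the six finger pegs on the turntable's rim: round, 13 to 16 mm thick, standing 138 mm from the axis, every 60 degrees, midway between the places of the jars; its top is 86 mm above the work surface, and it stands 62 mm clear above the rim
- peg_4 (a point): centre of the top of one of the six finger pegs on the turntable's rim: round, 13 to 16 mm thick, standing 138 mm from the axis, every 60 degrees, midway between the places of the jars; its top is 86 mm above the work surface, and it stands 62 mm clear above the rim
- peg_5 (a point): centre of the top of one of the six finger pegs on the turntable's rim: round, 13 to 16 mm thick, standing 138 mm from the axis, every 60 degrees, midway between the places of the jars; its top is 86 mm above the work surface, and it stands 62 mm clear above the rim
- foot: the fixed steel foot under the turntable, 7 mm high; its origin lies on the turntable's axis, on the work surface. Its only visible part is the front tongue, a flat strip 26 mm wide with a round end, which reaches out along the foot's own -x axis to 193 mm from the axis (48 mm beyond the tray's edge), roughly toward the robot
- mug: a mug, 82 x 114 mm, 97 mm tall, on the work surface to the left; a bystander. Origin at the centre of its underside
- tin: a food tin, 75 mm wide, 110 mm tall, on the work surface at the back right; a bystander. Origin at the centre of its underside
Mind the look-alikes: they are no part of the job. What is shaped like the salt_shaker but red is not meant. What is shaped like the spice_jar_d but green is not meant.

How it is judged (in metres and radians):
At the end, for the whole second after the job is handed in: Salt shaker's centre within 13 mm (10 degrees) of the line from the axis along the front tongue, on the tongue's side, 55 to 90 mm from the axis; shaker and four jars upright (0.1 rad), on the deck within 90 mm of the axis, at rest; turntable still (y of salt_shaker in the frame of foot between -0.013 and 0.013 m and x of salt_shaker in the frame of foot between -0.09 and -0.055 m and velocity of joint turntable between -0.05 and 0.05 rad/s and angle between each of salt_shaker, spice_jar_a, spice_jar_b, spice_jar_c, spice_jar_d's own z axis and vertical below 0.1 rad and height (world z) of salt_shaker between 0.012 and 0.024 m and horizontal distance between each of salt_shaker, spice_jar_a, spice_jar_b, spice_jar_c, spice_jar_d and turntable_centre below 0.09 m and linear speed of each of salt_shaker, spice_jar_a, spice_jar_b, spice_jar_c, spice_jar_d below 0.02 m/s and height (world z) of spice_jar_a between 0.012 and 0.024 m and height (world z) of spice_jar_b between 0.012 and 0.024 m and height (world z) of spice_jar_c between 0.012 and 0.024 m and height (world z) of spice_jar_d between 0.012 and 0.024 m); the robot touches nothing.
It fails at once if the salt shaker or a spice jar is touched by the robot (contact force between any of salt_shaker, spice_jar_a, spice_jar_b, spice_jar_c, spice_jar_d and the fingers above 0.5 N or contact force between any of salt_shaker, spice_jar_a, spice_jar_b, spice_jar_c, spice_jar_d and the arm above 0.5 N).
It fails at once if the salt shaker or a spice jar is lifted off the deck or tipped (height (world z) of any of salt_shaker, spice_jar_a, spice_jar_b, spice_jar_c, spice_jar_d above 0.035 m or angle between any of salt_shaker, spice_jar_a, spice_jar_b, spice_jar_c, spice_jar_d's own z axis and vertical above 0.35 rad).
It fails at once if the turntable is whirled faster than 3 rad/s (velocity of joint turntable above 3 rad/s or velocity of joint turntable below -3 rad/s).
It fails at once if the mug or the tin is moved by more than 20 mm (distance of any of mug, tin from where it was at the start of the episode above 0.02 m).
It also fails if it takes over 58 s, if anything falls off the work surface, if the arm or the gripper's body presses on something with over 40 N, if the wrist force passes 120 N, or if a joint passes its speed limit or range.

## Working session

There is one attempt and no reset: what is moved stays moved. The work goes in short steps, Python scripts to look and compute and a shell command to move; the robot and the scene stay as the last step left them, time stands still between calls to the robot, and variables do not carry over. Pictures are saved under pics/ and viewed, at most 10 in all, crops included, and the job is handed in when it is done.

```bash
mkdir -p pics
cat > h.py <<'E'
import numpy as np, cv2
from bench import sense, snapshot, calibration
def cam(n):
    c=calibration(n); f=240/np.tan(np.radians(c["fovy"])/2)
    R=cv2.Rodrigues(np.array(c["rvec"],float))[0]; return c,f,R,np.array(c["tvec"],float)
def ray(n,uv):
    c,f,R,t=cam(n); d=(np.atleast_2d(uv)-[c["cx"],c["cy"]])/f; s=d.copy()
    for _ in range(20): s=d/(1+c["k1"]*(s**2).sum(1,keepdims=True))
    return -R.T@t, np.c_[s,np.ones(len(s))]@R
def plane(n,uv,z):
    o,d=ray(n,uv); return o+d*((z-o[2])/d[:,2])[:,None]
def proj(n,P):
    c,f,R,t=cam(n); p=np.atleast_2d(P)@R.T+t; s=p[:,:2]/p[:,2:]
    return s*(1+c["k1"]*(s**2).sum(1,keepdims=True))*f+[c["cx"],c["cy"]]
E
python3 - <<'E'
from h import *
for n in("scene","top"):
    p,d=snapshot(n); np.savez(n+"0.npz",p=p,d=d); cv2.imwrite(f"pics/{n}0.png",p[:,:,::-1]); c=cam(n); print(n,-c[2].T@c[3],calibration(n))
print(sense())
E
```

```text
scene [  32.12936564 1090.09134396  886.25632078] {'fovy': 53.669527956212264, 'cx': 318.4939179818334, 'cy': 243.6013679455971, 'k1': 0.044001638226023036, 'rvec': array([ 0.71111939, -2.51375109,  1.2653005 ]), 'tvec': array([ 590.85459995,  168.40416504, 1263.84832135])}
top [ 331.60982913  168.00136076 1346.6868422 ] {'fovy': 57.53627356496299, 'cx': 321.20662672125974, 'cy': 242.05176459386297, 'k1': -0.019214400691594517, 'rvec': array([ 2.11050867, -2.13543307,  0.20850213]), 'tvec': array([ 167.44813597,  579.74705465, 1260.0037545 ])}
{'time': 0.1, 'joint_pos': array([ 6.86200711e+01,  7.51024790e+00,  8.53238293e+01,  5.80805765e-04,
        8.72609593e+01, -4.89443870e+00]), 'qd': array([-0.00962887, -0.05263061, -0.15777882, -0.00862743,  0.03819515,
        0.03664872]), 'joint_efforts': array([ 1.73166114e-03, -5.70950675e+01, -5.01941192e+01, -3.58137856e-05,
        8.21266731e-03,  7.93932653e-07]), 'tool_pos': array([170.08500923, 574.91013435, 252.3472854 ]), 'tcp_rot': array([-1.79905360e+02, -8.68650576e-03,  1.63514474e+02]), 'ft_force': array([ 0.67020628, -0.16276067, -0.87800656]), 'wrist_torque': array([-0.02322097,  0.01657844,  0.00712835]), 'grip_force': 0.0, 'finger_gap': 85.61848047702873}
```

View pics/scene0.png

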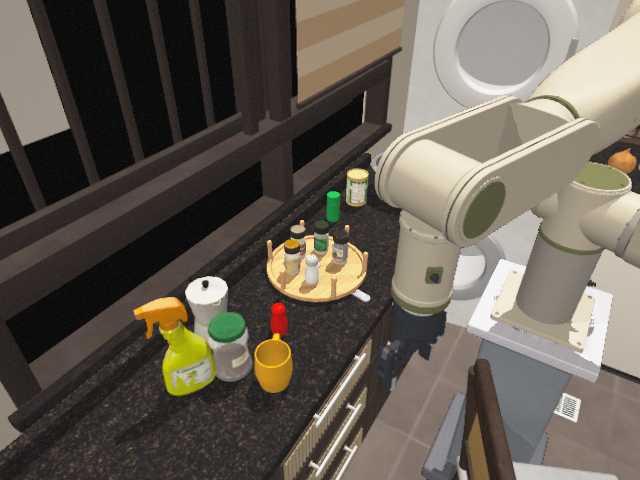

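View pics/top0.png

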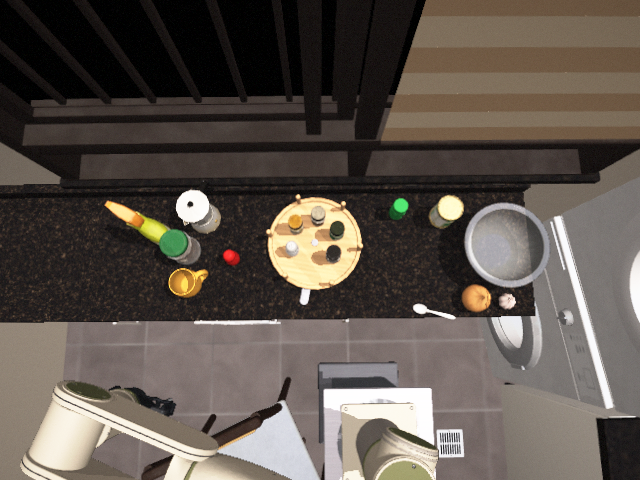

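The scene view shows the domed shaker at (312,270) beside the tongue at (360,295). The top view shows the tray at about (314,243), the shaker at (291,249), the tongue tip at (305,301) and an empty place near the front. The mug is at (186,283) and the red decoy at (231,257).

Run:
```python
from h import *
z=np.load("top0.npz"); p=z["p"]; d=z["d"]
cv2.imwrite("pics/crop.png",cv2.resize(p[185:315,245:385,::-1],None,fx=4.2,fy=4.2,interpolation=cv2.INTER_CUBIC))
# world z per pixel
v,u=np.mgrid[0:480,0:640]; uv=np.c_[u.ravel(),v.ravel()].astype(float)
c,f,R,t=cam("top"); o,r=ray("top",uv); P=(o+r*d.reshape(-1,1)).reshape(480,640,3)
hsv=cv2.cvtColor(p,cv2.COLOR_RGB2HSV)
roi=np.zeros((480,640),bool); roi[190:310,255:375]=1
wood=roi&(hsv[...,0]>8)&(hsv[...,0]<28)&(hsv[...,1]>60)&(hsv[...,2]>120)
m=wood&(P[...,2]<35)&(P[...,2]>8)
cnt=max(cv2.findContours(cv2.morphologyEx(m.astype(np.uint8),cv2.MORPH_CLOSE,np.ones((9,9))),0,1)[0],key=cv2.contourArea)
h=cv2.convexHull(cnt)[:,0].astype(float); w=plane("top",h,24)[:,:2]
A=np.c_[2*w,np.ones(len(w))]; s=np.linalg.lstsq(A,(w**2).sum(1),rcond=None)[0]; C=s[:2]; print("C",C,"R",np.sqrt(s[2]+C@C))
hi=(roi&(P[...,2]>70)).astype(np.uint8)
n,l,st,ce=cv2.connectedComponentsWithStats(hi)
for i in range(1,n):
    if st[i,4]<3: continue
    q=P[l==i]; q=q[q[:,2]>q[:,2].max()-6]; x=q[:,:2].mean(0); e=x-C
    print(ce[i].round(1),st[i,4],"zmax",q[:,2].max().round(),x.round(1),"r",np.hypot(*e).round(1),"ang",np.degrees(np.arctan2(e[1],e[0])).round(1),p[l==i].mean(0).round())
g=roi&(hsv[...,1]<40)&(hsv[...,2]>130)&(v>285)
q=plane("top",np.c_[u[g],v[g]].astype(float),7)[:,:2]; e=q-C; r=np.hypot(*e.T); a=np.degrees(np.arctan2(e[:,1],e[:,0]))%360
print("tongue",g.sum(),r.min(),r.max(),a.mean(),np.median(a))
mug=(P[...,2]>85)&(u>160)&(u<215)&(v>262)&(v<305); print("mug",P[mug].min(0),P[mug].max(0))
rd=(hsv[...,2]>120)&(p[...,0]>2.5*p[...,1])&(u>215)&(u<245); print("red",P[rd].min(0),P[rd].max(0))
```

```text
C [586.57931845 181.01459032] R 143.59919589639696
[298.  197.1] 22 zmax 88.0 [716.  229.4] r 138.2 ang 20.5 [208. 174. 125.]
[343.1 204. ] 22 zmax 1347.0 [331.6 168. ] r 255.3 ang -177.1 [200. 168. 122.]
[318.  214.5] 222 zmax 1347.0 [331.6 168. ] r 255.3 ang -177.1 [193. 175. 147.]
[295.2 223. ] 211 zmax 1347.0 [331.6 168. ] r 255.3 ang -177.1 [200. 148.  70.]
[337.  229.3] 212 zmax 1347.0 [331.6 168. ] r 255.3 ang -177.1 [76. 75. 54.]
[268.5 232.1] 24 zmax 88.0 [608.3 317.1] r 137.8 ang 80.9 [216. 184. 132.]
[291.5 247.4] 131 zmax 110.0 [561.6 247.8] r 71.3 ang 110.5 [222. 216. 210.]
[333.4 253.3] 214 zmax 1347.0 [331.6 168. ] r 255.3 ang -177.1 [74. 65. 58.]
[360.3 245.9] 22 zmax 88.0 [564.2  44.9] r 137.9 ang -99.3 [216. 185. 135.]
[284.8 275.1] 23 zmax 88.0 [479.7 267.7] r 137.6 ang 141.0 [227. 197. 143.]
[331.4 282.4] 22 zmax 87.0 [456.8 133.3] r 138.2 ang -159.8 [233. 203. 148.]
tongue 133 142.56436270363702 190.8726732479383 168.60770396172688 168.64319444601102
mug [331.60982913 168.00136076  85.0132916 ] [ 503.15682639  602.48869496 1346.6868422 ]
red [520.30512247 412.04223385  -6.09376552] [573.74780747 467.35037017  94.56836732]
```

View pics/crop.png

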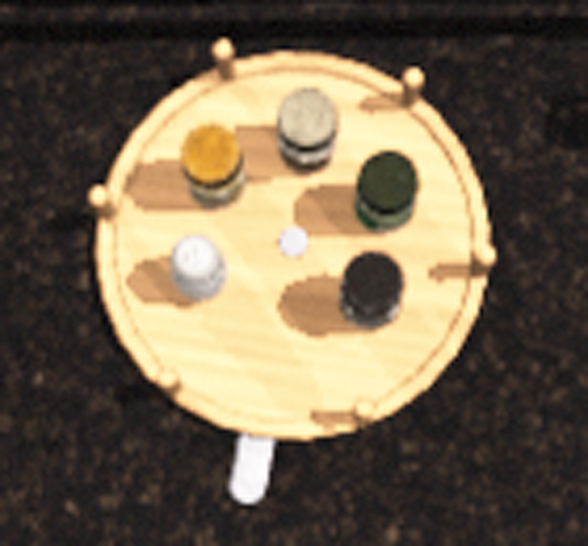

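Turntable centre C is (586.5, 181). The pegs stand at 20.7°+60k, the shaker at 110.7° and the tongue at 168.6°, so I need about +58° counter-clockwise. I'll close the fingers, go above the gap behind the peg at 141°, then push that peg along an arc.

```bash
python3 -m crank '[[-2,-0.8,0,0.05,0],[-6,-2.5,0,0.1,0],[-10,-4.1,0,0.17,0],[-14,-5.7,0,0.24,0],[-18,-7.4,0,0.31,0],[-22,-9,0,0.38,0],[-26,-10.7,0,0.45,0],[-30,-12.3,0,0.52,0],[-34,-14,0,0.59,0],[-37.5,-15.4,0,0.64,0],[-39.5,-16.2,0,0.67,0],[-40.5,-16.6,0,0.67,0],[-40.5,-16.6,0,0.67,0],[-40.5,-16.6,0,0.67,0],[-40.5,-16.6,0,0.67,0]]' 20
python3 - <<'E'
from h import *
p,d=snapshot("scene"); cv2.imwrite("pics/s1.png",cv2.resize(p[130:330,190:460,::-1],None,fx=2.8,fy=2.8))
E
```

```text
time: 1.6
tool_pos: [510.5, 302.2, 253.2]
tcp_rot: [-180.0, -0.0, 125.2]
ft_force: [-0.5, -0.3, 0.2]
finger_gap: 0.1
grip_force: 0.0
```

View pics/s1.png

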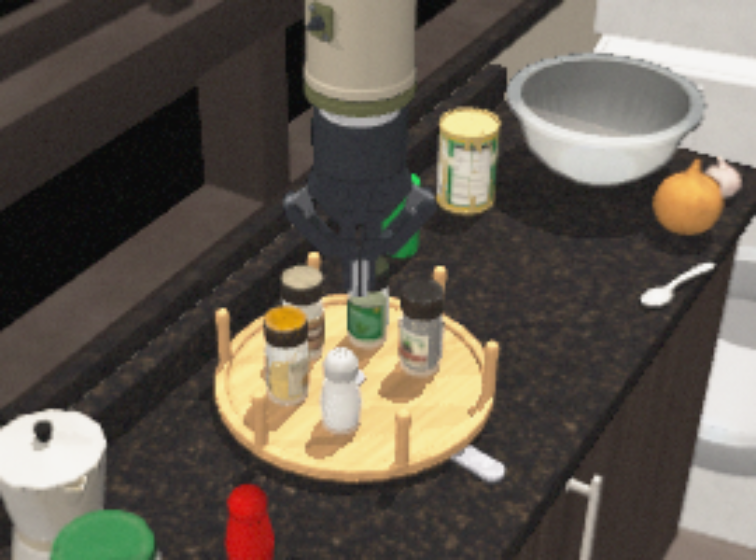

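The gripper hangs shut above the gap behind the peg nearest the shaker's left. I'll descend until the tips are at about 58 mm, so the wide linkage stays well above the jars.

```bash
python3 -m crank '[[0,0,2,0,0],[0,0,5,0,0],[0,0,8,0,0],[0,0,11,0,0],[0,0,13.5,0,0],[0,0,15.5,0,0],[0,0,16.8,0,0],[0,0,17.3,0,0],[0,0,17.3,0,0]]'
cat > arc.py <<'E'
import sys
from h import *
C=np.array([586.5,181.]); s=sense(); x=np.array(s["tool_pos"]); yaw=np.radians(s["tcp_rot"][2])
e=x[:2]-C; f0=np.degrees(np.arctan2(e[1],e[0])); print("phi",f0,"r",np.hypot(*e),x,np.degrees(yaw),s["ft_force"])
for f in np.linspace(f0,float(sys.argv[1]),int(sys.argv[2])+1)[1:]:
    a=np.radians(f); q=C+141*np.array([np.cos(a),np.sin(a)])-x[:2]
    print([round(float(v),2) for v in (q@[np.cos(yaw),np.sin(yaw)]/10, q@[np.sin(yaw),-np.cos(yaw)]/10, 0, -(a-yaw))])
E
python3 arc.py 158 18
```

```text
time: 2.55
tool_pos: [511.1, 301.5, 80.1]
tcp_rot: [-180.0, -0.0, 125.2]
ft_force: [0.0, -0.3, 0.9]
finger_gap: 0.1
grip_force: 0.0
phi 122.03410899836261 r 142.12992953611135 [511.11087063 301.48815727  80.11896216] 125.15938420366433 [ 0.01175063 -0.29825117  0.8806528 ]
[-0.09, -0.5, 0.0, 0.02]
[-0.09, -0.99, 0.0, -0.02]
[-0.11, -1.48, 0.0, -0.05]
[-0.14, -1.97, 0.0, -0.08]
[-0.19, -2.46, 0.0, -0.12]
[-0.26, -2.95, 0.0, -0.15]
[-0.34, -3.43, 0.0, -0.19]
[-0.45, -3.91, 0.0, -0.22]
[-0.56, -4.39, 0.0, -0.26]
[-0.7, -4.86, 0.0, -0.29]
[-0.85, -5.33, 0.0, -0.33]
[-1.02, -5.79, 0.0, -0.36]
[-1.2, -6.25, 0.0, -0.4]
[-1.4, -6.7, 0.0, -0.43]
[-1.61, -7.14, 0.0, -0.47]
[-1.84, -7.58, 0.0, -0.5]
[-2.09, -8.0, 0.0, -0.54]
[-2.35, -8.42, 0.0, -0.57]
```

```bash
python3 -m crank '[[-0.09,-0.5,0,0.02,0],[-0.09,-1,0,-0.02,0],[-0.11,-1.5,0,-0.05,0],[-0.14,-2,0,-0.08,0],[-0.19,-2.45,0,-0.12,0],[-0.26,-2.95,0,-0.15,0],[-0.35,-3.4,0,-0.19,0],[-0.45,-3.9,0,-0.22,0],[-0.55,-4.4,0,-0.26,0],[-0.7,-4.85,0,-0.29,0],[-0.85,-5.35,0,-0.33,0],[-1,-5.8,0,-0.36,0],[-1.2,-6.25,0,-0.4,0],[-1.4,-6.7,0,-0.43,0],[-1.6,-7.15,0,-0.47,0],[-1.85,-7.6,0,-0.5,0],[-2.1,-8,0,-0.54,0],[-2.35,-8.4,0,-0.57,0],[-2.35,-8.4,0,-0.57,0]]'
cat > pegs.py <<'E'
from h import *
C=np.array([586.5,181.]); p,d=snapshot("top"); v,u=np.mgrid[0:480,0:640]
o,r=ray("top",np.c_[u.ravel(),v.ravel()].astype(float)); P=(o+r*d.reshape(-1,1)).reshape(480,640,3)
e=P[...,:2]-C; rr=np.hypot(e[...,0],e[...,1])
for nm,lo,hi,z0,z1,zz in(("peg",125,152,75,95,86),("jar",40,98,70,118,93)):
    n,l,st,ce=cv2.connectedComponentsWithStats(((rr>lo)&(rr<hi)&(P[...,2]>z0)&(P[...,2]<z1)).astype(np.uint8))
    for i in range(1,n):
        if st[i,4]<10: continue
        q=P[l==i]; q=q[q[:,2]>q[:,2].max()-6][:,:2].mean(0)-C
        print(nm,st[i,4],"r",np.hypot(*q).round(1),"ang",np.degrees(np.arctan2(q[1],q[0])).round(1),p[l==i].mean(0).round())
E
python3 pegs.py; python3 arc.py 183 12
```

```text
time: 4.45
tool_pos: [456.9, 233.5, 81.7]
tcp_rot: [179.9, 0.1, 157.7]
ft_force: [-0.1, -0.3, -0.1]
finger_gap: 0.4
grip_force: 0.0
peg 22 r 138.7 ang -12.5 [203. 171. 125.]
peg 19 r 137.4 ang 47.6 [224. 191. 140.]
peg 19 r 136.6 ang -71.9 [224. 193. 141.]
peg 20 r 138.7 ang -132.4 [227. 200. 148.]
jar 215 r 72.8 ang 16.7 [198. 180. 152.]
jar 204 r 71.5 ang -42.9 [78. 77. 56.]
jar 208 r 71.0 ang 77.4 [207. 154.  73.]
jar 214 r 72.8 ang -103.1 [75. 65. 58.]
phi 157.861751053924 r 139.83278256452766 [456.97607213 233.69496361  81.56773355] 157.68499741348347 [ 1.22306727 -0.01565294 -0.30279981]
[0.11, -0.52, 0.0, -0.04]
[0.08, -1.03, 0.0, -0.08]
[0.03, -1.54, 0.0, -0.11]
[-0.04, -2.05, 0.0, -0.15]
[-0.13, -2.56, 0.0, -0.19]
[-0.23, -3.07, 0.0, -0.22]
[-0.35, -3.57, 0.0, -0.26]
[-0.49, -4.06, 0.0, -0.3]
[-0.65, -4.55, 0.0, -0.33]
[-0.83, -5.04, 0.0, -0.37]
[-1.03, -5.52, 0.0, -0.41]
[-1.24, -5.99, 0.0, -0.44]
```

```bash
python3 -m crank '[[0.1,-0.5,0,-0.04,0],[0.08,-1,0,-0.08,0],[0.03,-1.55,0,-0.11,0],[-0.04,-2.05,0,-0.15,0],[-0.13,-2.55,0,-0.19,0],[-0.23,-3.05,0,-0.22,0],[-0.35,-3.55,0,-0.26,0],[-0.5,-4.05,0,-0.3,0],[-0.65,-4.55,0,-0.33,0],[-0.83,-5.05,0,-0.37,0],[-1.05,-5.5,0,-0.41,0],[-1.25,-6,0,-0.44,0],[-1.25,-6,0,-0.44,0],[-1.25,-6,0,-0.44,0]]'
python3 pegs.py; python3 arc.py 188.8 6
```

```text
time: 5.9
tool_pos: [445.5, 173.5, 80.7]
tcp_rot: [180.0, 0.0, -177.1]
ft_force: [-0.1, 1.4, 0.2]
finger_gap: 0.1
grip_force: 0.0
peg 19 r 137.8 ang 12.5 [218. 184. 134.]
peg 22 r 138.2 ang -47.1 [211. 177. 128.]
peg 21 r 137.1 ang 72.2 [218. 186. 135.]
peg 22 r 139.1 ang -106.7 [221. 192. 140.]
peg 21 r 137.4 ang 132.7 [186. 140.  95.]
jar 215 r 71.6 ang -17.4 [81. 79. 58.]
jar 212 r 72.2 ang 41.3 [198. 180. 153.]
jar 212 r 72.4 ang -77.1 [75. 66. 58.]
jar 207 r 71.6 ang 102.3 [212. 158.  76.]
phi -176.98680140616926 r 141.32382634827468 [445.3715606  173.57117202  80.58641714] -177.09603927543318 [-0.39195929 -0.39371252 -0.28803779]
[-7.31, -12.31, 0.0, -1.07]
[-21.61, -11.93, 0.0, -2.13]
[-28.21, 0.77, 0.0, -3.19]
[-20.32, 12.7, 0.0, -4.26]
[-6.06, 11.59, 0.0, -5.32]
[-0.11, -1.42, 0.0, -6.39]
```

The peg angles mod 60 read 12.7°, and the target is 18.6°, so about 5.9° is left. I'll push that, back off tangentially and rise.

```bash
python3 -m crank '[[0,-0.3,0,-0.02,0],[0,-0.6,0,-0.04,0],[-0.03,-0.9,0,-0.06,0],[-0.06,-1.15,0,-0.08,0],[-0.1,-1.35,0,-0.1,0],[-0.1,-1.43,0,-0.1,0],[-0.1,-1.43,0,-0.1,0],[-0.1,-1.43,0,-0.1,0],[-0.1,-1,0,-0.1,0],[-0.1,-0.3,0,-0.1,0],[-0.1,0,0,-0.1,0],[-0.1,0,0,-0.1,0]]'
python3 pegs.py; python3 arc.py 10 1 | head -1
```

```text
time: 7.15
tool_pos: [446.1, 174.1, 80.2]
tcp_rot: [180.0, -0.0, -171.2]
ft_force: [-0.7, 0.5, 0.4]
finger_gap: 0.2
grip_force: 0.0
peg 21 r 137.7 ang 18.1 [211. 180. 131.]
peg 20 r 138.1 ang -41.8 [216. 184. 134.]
peg 21 r 138.1 ang 78.1 [227. 197. 144.]
peg 21 r 137.4 ang -101.9 [220. 190. 139.]
peg 13 r 139.3 ang 137.4 [183. 139.  97.]
jar 213 r 71.4 ang -12.0 [80. 78. 57.]
jar 213 r 72.8 ang 48.5 [197. 180. 152.]
jar 217 r 71.4 ang -72.0 [78. 68. 60.]
jar 198 r 71.2 ang 106.9 [211. 158.  75.]
phi -177.06822937384712 r 140.55318281707028 [446.13078025 173.81116513  80.26178593] -171.23219832692604 [-0.64163042 -0.23239843  0.73181449]
```

That is within 0.5° of the target. Now I'll lift clear, move aside and check.

```bash
python3 -m crank '[[0,0,-2,0,0],[0,0,-5,0,0],[0,0,-9,0,0],[0,0,-13,0,0],[0,0,-17,0,0],[0,4,-18,0,0],[0,8,-18,0,0],[0,12,-18,0,0],[0,16,-18,0,0],[0,20,-18,0,0],[0,23,-18,0,0],[0,25,-18,0,0],[0,25,-18,0,0],[0,25,-18,0,0],[0,25,-18,0,0]]'
python3 pegs.py
python3 - <<'E'
from h import *
p,d=snapshot("top"); cv2.imwrite("pics/end.png",cv2.resize(p[170:320,150:400,::-1],None,fx=3,fy=3))
E
```

```text
time: 8.7
tool_pos: [408.6, 419.7, 260.2]
tcp_rot: [-180.0, -0.0, -171.3]
ft_force: [0.2, -0.5, 0.5]
finger_gap: -0.2
grip_force: 0.0
peg 20 r 138.4 ang 18.1 [208. 173. 123.]
peg 20 r 136.7 ang -42.2 [207. 173. 122.]
peg 21 r 138.2 ang 77.7 [220. 186. 132.]
peg 20 r 138.3 ang -101.9 [212. 180. 128.]
peg 23 r 138.3 ang 138.0 [219. 184. 131.]
peg 24 r 137.6 ang -161.3 [228. 194. 138.]
jar 213 r 71.0 ang -12.4 [73. 71. 52.]
jar 216 r 72.3 ang 48.5 [184. 166. 139.]
jar 216 r 71.5 ang -71.9 [71. 62. 55.]
jar 199 r 71.2 ang 108.4 [198. 145.  68.]
jar 129 r 70.7 ang 168.0 [218. 211. 204.]
```

View pics/end.png

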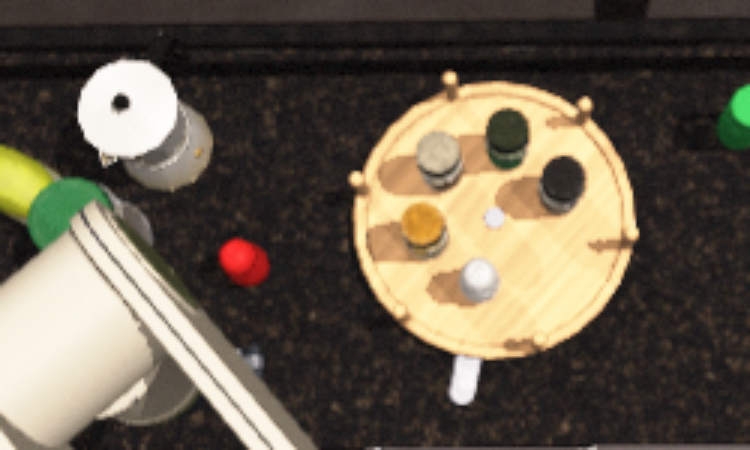

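The shaker, at crop (479,280) and 168.0°, r 71 mm, is in line with the tongue at (465,380) and 168.6°. All jars are upright and the robot is clear.

```bash
python3 -c "from bench import hand_in; print(hand_in())"
```

```text
the job is handed in; nothing more can be done
None
```

The job is handed in: the salt shaker measured about 0.6° off the tongue's line (tolerance 10°) and 71 mm from the axis, the jars are all upright, and the robot is clear of the carousel.

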